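# Face the stag beetle to the camera

## Robot

A 6-joint arm with a two-finger parallel gripper is mounted at the origin on the work surface. World frame = base frame: x ahead of the robot, y to its left, z up, the work surface at z = 0. Lengths are in mm, angles in rad, forces in N, time in s.
With the tool pointing down it reaches from about 325 to 900 mm from the base axis. Payload 3.5 kg.
Tool frame: the origin (TCP) lies on the centre line of the jaws, within the pads' length; the fingertips stand 8 mm ahead of it and the grasp point (between the pads) lies 11 mm behind it; z points along the fingers, y is the line along which they close (so a half turn about z gives the same grasp; the last joint's range is limited). The gripper opens to 85 mm and grips with 20 to 120 N. Pads are 22 mm wide; open, the fingers measure 114 mm over their backs; the gripper's body (76 mm by 85 mm) begins 54 mm behind the grasp point. The pads swing forward as they close: fully open they stand 13 mm farther back than shut.
Start: joints at [1.148, 0.276, -0.026, 1.268, 0, 1.467], TCP at [196.492, 593.307, 239.313] pointing down, gripper open.
Joint ranges: [-3.12, 3.12], [-0.85, 1.88], [-1.08, 1.24], [-1.95, 2.15], [-1.57, 1.53], [-3.14, 3.14]. Speed limits (rad/s): [2.57, 2.57, 3.14, 3.14, 3.14, 3.14].

## Interface

Orientations are given as a 3x3 rotation matrix whose columns are the frame's x, y, z axes.
In Python, from workcell import ctrl, job, telemetry, get_image gives the robot as it stands (ctrl), with the cameras as plain functions, the job (job) and the readings (telemetry).
- The arm moves only by the shell command python3 drive.py 'ROWS' [OPENING] [FORCE]. ROWS is a JSON list of rows, 1 to 5 of them, each of 4 numbers: dx, dy, dz in mm, then a turn about the tool's z in rad; each row is the pose to reach, as a shift and turn from the pose commanded when the command began, along the tool's axes at that moment; what a row does not reach only later rows make up. A row lasts 1/10 s, in which the tool goes at most 50 mm and 0.15 rad, less where a joint would pass 70% of its speed; a pose out of reach is approached as far as the arm can. OPENING is the opening from 0.0 (shut) to 1.0 (fully open), set as the command begins (- or left out keeps the last). The fingers move at their own pace and stop on an object; FORCE is the grip in N (left out, the last holds). Time passes only in rows, so rows that do not move let the fingers close. It prints the time, the measured TCP pose, the force, the opening and the grip force at its end.
- telemetry.read_state(): the state, without advancing time (a new reading comes with each control period).
- get_image(name): name is "side" or "top" or "wrist"; returns a dict with "img" (400x640x3 uint8, blue, green, red), "vfov" (degrees; the focal length in pixels is half the picture's height over the tangent of half this angle, whatever the lens; pixels are square), "cx", "cy" (the principal point, pixels), "dist" ([k1, k2, p1, p2, k3] as OpenCV has them; the pictures are not rectified), "camera_from_world" (4x4, takes a point from world to camera coordinates). Camera axes: x right, y up, looking along -z (the intrinsics and any distortion apply to the point x, -y, -z); pixel columns grow to the right and rows downward; lengths in mm; the calibration is good to about 2 mm. A picture is of the moment at which its call begins. There is no depth.
- job.finish_job(): hands the job in; it is judged then, once.
The state is a dict: "t": time; "qpos": joint angles; "joint_vel": joint speeds; "joint_torque": joint torques, N m; "tcp_pos": TCP position; "tcp_rot": TCP orientation; "ft_force": force on the tool from outside, world axes, zero at the start; "wrist_torque": the same for the moment, N m; "width": opening from 0.0 (shut) to 1.0 (fully open); "finger_force": force on a finger pad.
Only numpy, scipy, OpenCV 4.12 (cv2) and the standard library are available. Lean on these libraries where they do the work, as an engineer would, in place of code of your own. Each camera call takes 0.05 s, during which the arm holds its last target. There are 200 camera calls.

## Task

Lift the stand that carries the stag beetle and set it down, without dropping it, upright in the middle of the round photo stage, turned so that the beetle's jaws face straight towards the camera lens. Leave the stand with the moth where it is, and let go.

Things in the scene. Friction and masses are not known exactly. Their poses are not given: they have to be found in the camera images.
- stag_stand: Loose stand, 220 g: steel foot 70 mm across, 12 high; on it an upright cork post 24 x 24 mm, its top 72 mm above the underside (pinch two facing sides near the top); white card tongue 12-16 mm up, reaching 64 mm from the axis, with a dark stag beetle 50 mm long, its top 32 mm up, jaws outward. Origin: centre of foot's underside. z up, x out along the tongue; post faces square to x, y.
- stag_jaws (a point): Point between the tips of the stag beetle's jaws, on the stag stand: 66 mm from the stand's axis along its x, 22 mm above the underside of the foot.
- stage: Fixed grey disc 100 mm across, flat top 15 mm above the desk, white index line from its middle to the rim on the lens side. A low rail leads to a black camera looking back at the disc: lens front 150 mm from the middle, lens axis 52 mm up; body 200-245 mm out, 105 wide, 101 high. Origin: under the disc's middle at desk height. z up, x along the index line to the lens.
- moth_stand: Stand of the same make, sizes and axes as the stag stand, but with a tan and brown moth, wings spread 76 mm wide, on its tongue. To be left alone. A third such stand nearby has a bare tongue; the three may stand in any of three places.

How it is judged (in metres and radians):
At the end, for the whole second after the job is handed in: The stag stand is at rest, upright (within 6 degrees) on top of the stage's disc, its axis within 15 mm of the disc's middle, the beetle's jaws pointing along the index line towards the lens within 15 degrees; the moth stand is within 20 mm of where it began (horizontal distance between stag_stand and stage below 0.015 m and z of stag_stand in the frame of stage between 0.011 and 0.02 m and angle between stag_stand's own z axis and vertical below 0.1 rad and angle between the x axis of stag_stand and the x axis of stage, either way round below 0.26 rad and x of stag_jaws in the frame of stage above 0.03 m and linear speed of stag_stand below 0.02 m/s and distance of moth_stand from where it was at the start of the episode below 0.02 m); the robot touches nothing.
It fails at once if the stag stand is dropped (falls faster than 0.5 m/s, some 13 mm of free fall, out of the fingers) (linear speed of stag_stand above 0.5 m/s and contact force between the fingers and stag_stand below 0.1 N).
It fails at once if the stag stand is tipped over by more than about 35 degrees (angle between stag_stand's own z axis and vertical above 0.6 rad).
It fails at once if the moth stand is shifted by more than 30 mm (distance of moth_stand from where it was at the start of the episode above 0.03 m).
It also fails if it takes over 32 s, if anything falls off the work surface, if the arm or the gripper's body presses on something with over 40 N, if the wrist force passes 120 N, or if a joint passes its speed limit or range.

## Working session

There is one attempt and no reset: what is moved stays moved. The work goes in short steps, Python scripts to look and compute and a shell command to move; the robot and the scene stay as the last step left them, time stands still between calls to the robot, and variables do not carry over. Pictures are saved under pics/ and viewed, at most 10 in all, crops included, and the job is handed in when it is done.

```bash
ls; mkdir -p pics; cat > h.py <<'E'
import numpy as np,cv2
from workcell import ctrl, job, telemetry, get_image
def grab(n,fn=None):
    d=get_image(n)
    if fn: cv2.imwrite('pics/'+fn,d['img'])
    f=200/np.tan(np.radians(d['vfov'])/2)
    K=np.array([[f,0,d['cx']],[0,f,d['cy']],[0,0,1.]])
    M=np.diag([1,-1,-1,1.])@np.array(d['camera_from_world'])
    return dict(K=K,D=np.array(d['dist'],float),M=M)
def ray(c,p):
    u=cv2.undistortPoints(np.array([[p]],float),c['K'],c['D'])[0,0]
    R,t=c['M'][:3,:3],c['M'][:3,3]
    o=-R.T@t; v=R.T@np.array([u[0],u[1],1]); return o,v/np.linalg.norm(v)
def atz(c,p,z):
    o,v=ray(c,p); return o+v*(z-o[2])/v[2]
def tri(l):
    A=0;b=0
    for c,p in l:
        o,v=ray(c,p); P=np.eye(3)-np.outer(v,v); A=A+P; b=b+P@o
    x=np.linalg.solve(A,b); return x,[np.linalg.norm((np.eye(3)-np.outer(v,v))@(x-o)) for o,v in (ray(c,p) for c,p in l)]
def proj(c,x):
    return cv2.projectPoints(np.array(x,float).reshape(-1,3),cv2.Rodrigues(c['M'][:3,:3])[0],c['M'][:3,3],c['K'],c['D'])[0].reshape(-1,2)
E
python3 - <<'E'
from h import *
import pickle
C={n:grab(n,n+'0.png') for n in('side','top','wrist')}
pickle.dump(C,open('c0.pkl','wb'))
s=telemetry.read_state();print(s['t'],s['tcp_pos'],np.round(s['tcp_rot'],3))
for n in C: print(n,ray(C[n],(320,200)))
E
```

```text
drive.py
pics
workcell.py
0.15 [196.26194277 592.76926558 238.40129324] [[-0.949  0.314 -0.001]
 [ 0.314  0.949 -0.002]
 [ 0.    -0.002 -1.   ]]
side (array([ 426.67095683, -721.08909943,  612.93319146]), array([ 0.12859618,  0.75233592, -0.64610656]))
top (array([471.33464703, -49.52642006, 835.07008369]), array([ 0.0884055 , -0.00199899, -0.99608256]))
wrist (array([119.77216943, 619.07816999, 373.10818107]), array([ 0.30109069, -0.10717374, -0.94755379]))
```

View pics/top0.png

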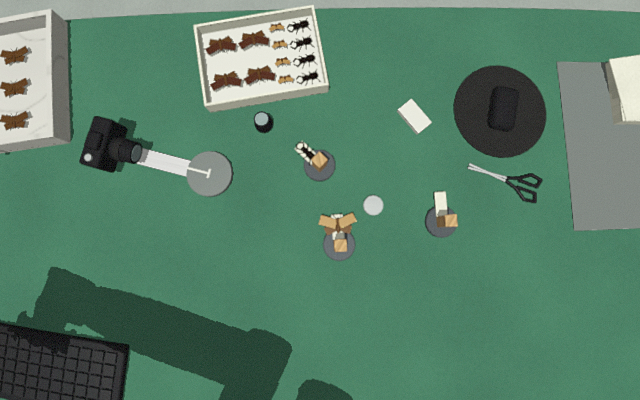

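View pics/side0.png

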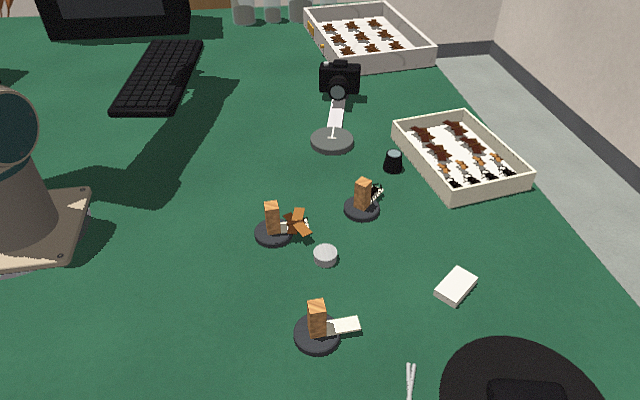

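The top view shows the stag stand with its foot at about (319,165), post top at (320,159) and jaws towards (299,149). The stage is at (209,173) with its lens at (125,151), and the moth is at (339,243). In the side view the stag is at (362,205) and the stage at (332,140). I'll enlarge both.

```bash
python3 - <<'E'
import cv2,numpy as np
t=cv2.imread('pics/top0.png');s=cv2.imread('pics/side0.png')
r=lambda i,x,y,w,h,k:cv2.resize(i[y:y+h,x:x+w],None,fx=k,fy=k,interpolation=cv2.INTER_CUBIC)
a=np.hstack([r(t,285,130,66,60,6),r(t,180,140,66,60,6)])
b=np.hstack([r(s,330,165,66,60,6),r(s,300,90,66,75,6)[:360+90][90:]])
cv2.imwrite('pics/z.png',cv2.resize(np.vstack([a,b])[:600] if 0 else np.vstack([a,b]),None,fx=5/6,fy=5/6))
E
```

```text
(no output)
```

View pics/z.png

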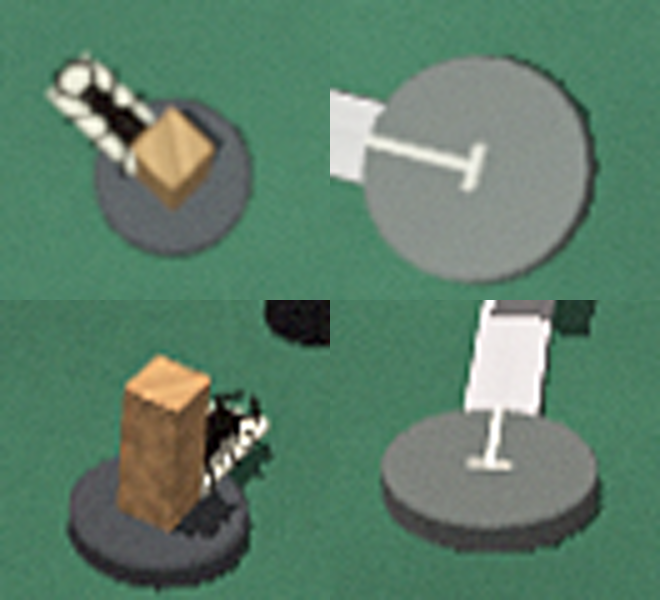

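View pics/wrist0.png

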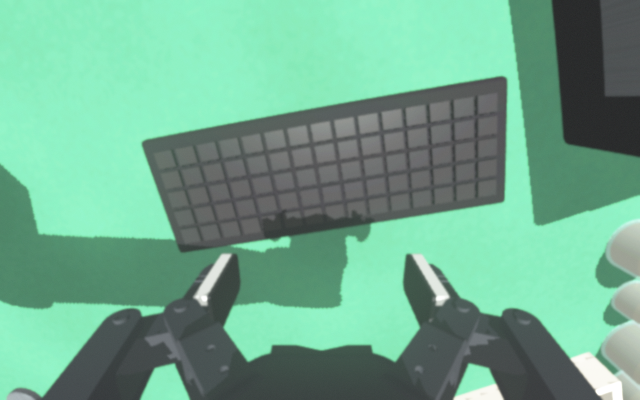

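The crops show these pixel positions:
- **Post top centre:** top view about (319.4,159.8), side view about (362.5,181).
- **Stage middle:** top view about (208.8,173.3), side view about (331.2,137.2).
- **Line end at the rim:** top view about (187.8,168.2).
- **Jaws:** top view about (297,144).

The wrist view shows only the keyboard.

```bash
python3 - <<'E'
from h import *
import pickle
C=pickle.load(open('c0.pkl','rb'));T,S=C['top'],C['side']
P=lambda u,v,x,y:(x+u/5-.4,y+v/5-.4)
for n,l in dict(post=[(T,P(174,151,285,130)),(S,P(166,82,330,165))],stage=[(T,P(146,168,180,140)),(S,P(159,165,300,105))],
  jaws=[(T,P(62,72,285,130)),(S,P(258,108,330,165))]).items(): print(n,*tri(l))
q=np.array([atz(T,P(*p,285,130),72)[:2] for p in [(173,108),(216,155),(174,186),(134,153)]])
print('sides',[(np.round(np.linalg.norm(d),1),np.round(np.degrees(np.arctan2(d[1],d[0])),1)) for d in np.roll(q,-1,0)-q])
q=np.array([atz(S,P(*p,330,165),72)[:2] for p in [(160,55),(210,75),(170,111),(124,88)]])
print('sidesS',[(np.round(np.linalg.norm(d),1),np.round(np.degrees(np.arctan2(d[1],d[0])),1)) for d in np.roll(q,-1,0)-q])
# foot centre top at z=12
print('foot',[np.round(atz(T,P(*p,285,130),12),1) for p in [(96,178),(251,178),(173,100),(173,256)]])
print('footS',np.round(atz(S,P(159,218,330,165),12),1))
print('disc',[np.round(atz(T,P(*p,180,140),15),1) for p in [(34,168),(260,168),(148,56),(148,282)]])
a,b=atz(T,P(143,168,180,140),15),atz(T,P(40,142,180,140),15); d=b-a
print('line',a,b,np.degrees(np.arctan2(d[1],d[0])))
l=atz(T,(124,151),52); print('lens',l,np.degrees(np.arctan2(*(l-a)[1::-1])))
for p in [(207.5,144.5)]:pass
print('moth top',atz(T,(340,240),72),'bare',atz(T,(450,219),72))
E
```

```text
post [620.96747037 -52.05333354  72.6964932 ] [np.float64(0.27449346498484617), np.float64(0.2744934649846941)]
stage [609.01838876 189.01543861  15.48266106] [np.float64(0.04575530587671059), np.float64(0.04575530587679566)]
jaws [671.2431388   -4.56737944  15.60365669] [np.float64(2.9365851029609056), np.float64(2.9365851029607284)]
sides [(np.float64(26.1), np.float64(-139.6)), (np.float64(21.3), np.float64(125.3)), (np.float64(21.1), np.float64(48.6)), (np.float64(24.4), np.float64(-41.9))]
sidesS [(np.float64(21.6), np.float64(-44.3)), (np.float64(26.9), np.float64(-137.2)), (np.float64(21.0), np.float64(130.0)), (np.float64(24.8), np.float64(44.1))]
foot [array([621.5, -17.9,  12. ]), array([619.7, -85.5,  12. ]), array([655.3, -52.4,  12. ]), array([586.3, -50.6,  12. ])]
footS [620.4 -58.9  12. ]
disc [array([610.5, 238.5,  15. ]), array([607.6, 139.3,  15. ]), array([658.7, 188.6,  15. ]), array([559.2, 188.1,  15. ])]
line [609.09078198 190.47633834  15.        ] [621.88345087 235.98362112  15.        ] 74.298659766118
lens [655.68494095 360.50733564  52.        ] 74.67525394050247
moth top [458.31965015 -88.59892275  72.        ] bare [ 493.512837   -311.80404783   72.        ]
```

Both triangulated heights agree with the text: the post top is at 72.7 (72 given) and the stage top at 15.5 (15 given). The stand is at (621,−52) with its tongue at about 44°. The stage is at (609,189) with its index line at about 74.5°. I'll grip square to the tongue.

```bash
cat > go.py <<'E'
import sys
from h import *
# target x y z, y-axis heading deg -> shift in tool axes and turn, from measured pose
x,y,z,a=map(float,sys.argv[1:]); s=telemetry.read_state(); R=np.array(s['tcp_rot'])
d=R.T@(np.array([x,y,z])-s['tcp_pos']); h=np.degrees(np.arctan2(R[1,1],R[0,1]))
print('t',round(s['t'],2),'rows',np.round(d,1),'turn',round(np.radians((h-a+180)%360-180),3),'q',np.round(s['qpos'],2),'w',round(float(s['width']),3))
E
python3 go.py 621 -52 200 -46
python3 drive.py '[[-39,-31,0,0.15],[-78,-62,0,0.3],[-117,-93,0,0.45],[-156,-124,0,0.6],[-195,-155,0,0.75]]'
python3 go.py 621 -52 200 -46
```

```text
t 0.15 rows [-605.9 -478.5   39.1] turn 2.054 q [ 1.15  0.28 -0.03  1.27  0.    1.47] w 1.001
t: 0.65
tcp_pos: [333.3, 383.1, 239.1]
tcp_rot: [[-0.475, 0.88, -0.0], [0.88, 0.475, -0.0], [-0.0, -0.0, -1.0]]
ft_force: [1.1, 0.4, -0.0]
width: 0.996
finger_force: 0.0
t 0.65 rows [-519.5   46.2   39.2] turn 1.298 q [ 0.73  0.07 -0.28  1.23 -0.    1.8 ] w 0.996
```

```bash

python3 drive.py '[[-49,4,2,0.15],[-98,8,4,0.3],[-147,13,6,0.45],[-196,17,8,0.6],[-245,22,10,0.75]]' >/dev/null
python3 go.py 621 -52 200 -46
```

```text
t 1.15 rows [-185.1  204.    29.1] turn 0.548 q [ 0.23  0.07 -0.3   1.2   0.    2.06] w 1.004
```

```bash

python3 drive.py '[[-33,36,5,0.11],[-66,72,10,0.22],[-99,108,15,0.33],[-132,144,20,0.44],[-165,180,25,0.548]]' >/dev/null
python3 go.py 621 -52 200 -46
python3 - <<'E'
from h import *
import pickle
pickle.dump(grab('wrist','w1.png'),open('w1.pkl','wb'))
E
```

```text
t 1.65 rows [-6.3 30.7  3.8] turn 0.001 q [-0.15  0.26 -0.12  1.19  0.    2.22] w 0.998
```

View pics/w1.png

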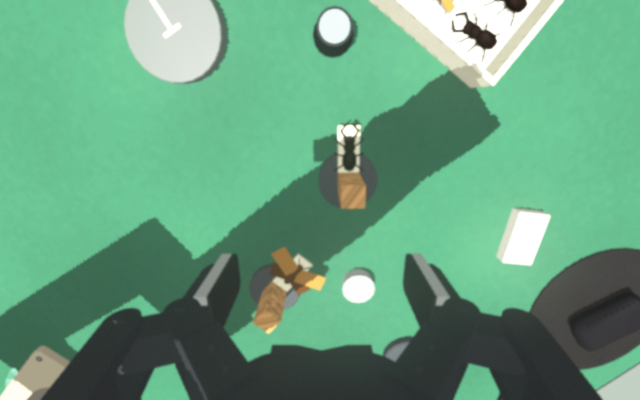

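The wrist view shows the stag stand upright in frame. The beetle's jaws are at about (349,130), the post top at about (352,199) and the foot at (348,181). The moth is clear to the left. I'll check the prediction against this view.

```bash
python3 - <<'E'
from h import *
import pickle
W=pickle.load(open('w1.pkl','rb'));C=pickle.load(open('c0.pkl','rb'));T,S=C['top'],C['side']
im=cv2.imread('pics/w1.png')
for a in(44,):
  u=np.array([np.cos(np.radians(a)),np.sin(np.radians(a)),0]);v=np.array([-u[1],u[0],0]);o=np.array([621,-52,0.])
  sq=[o+12*i*u+12*j*v+[0,0,72] for i,j in((1,1),(1,-1),(-1,-1),(-1,1))]
  tg=[o+64*u+j*v+[0,0,16] for j in(11,-11)]
  k=8;x0,y0=310,110
  z=cv2.resize(im[y0:y0+110,x0:x0+80],None,fx=5,fy=5,interpolation=cv2.INTER_CUBIC)
  q=lambda P:np.int32((proj(W,P)-[x0,y0]+.4)*5)
  cv2.polylines(z,[q(sq)],True,(0,0,255),1)
  cir=[o+[35*np.cos(t),35*np.sin(t),12] for t in np.linspace(0,6.28,40)]
  cv2.polylines(z,[q(cir)],True,(255,0,0),1)
  ax=q([o+20*u+[0,0,22],o+66*u+[0,0,22]]);cv2.line(z,tuple(map(int,ax[0])),tuple(map(int,ax[1])),(0,255,255),1)
  cv2.imwrite('pics/zw.png',z)
E
```

```text
(no output)
```

View pics/zw.png

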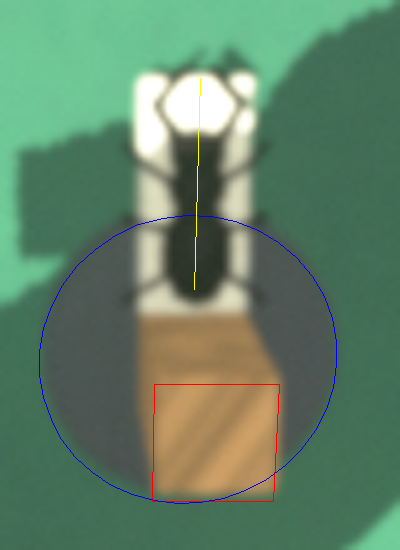

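The overlay matches to within about 1 mm and 1°. Descending.

```bash

python3 drive.py '[[0,0,0,0]]' >/dev/null
python3 go.py 620.5 -51.5 50 -46
```

```text
t 1.8 rows [ -5.9  29.3 153.2] turn 0.002 q [-0.15  0.26 -0.12  1.19 -0.    2.22] w 1.004
```

```bash

python3 drive.py '[[-6,29,0,0],[-6,29,40,0],[-6,29,80,0],[-6,29,105,0],[-6,29,105,0]]' >/dev/null
python3 go.py 620.5 -51.5 50 -46
python3 - <<'E'
from h import *
grab('wrist','w2.png')
E
```

```text
t 2.3 rows [ 1.   7.8 44.6] turn 0.008 q [-0.18  0.38 -0.21  0.99  0.    2.19] w 0.998
```

View pics/w2.png

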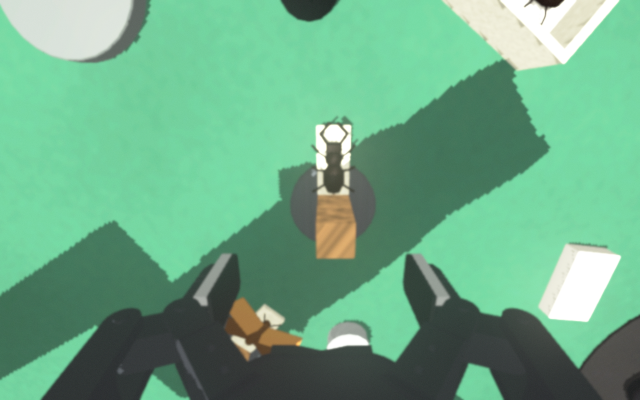

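The post top is centred at about (336,238) between the fingers at 321. A few mm of y remain, as computed, and nothing lies in the fingers' path.

```bash

python3 drive.py '[[0,0,0,0]]' >/dev/null
python3 go.py 620.5 -51.5 50 -46
```

```text
t 2.45 rows [-2.3  2.5 50.8] turn 0.007 q [-0.18  0.37 -0.2   0.99  0.    2.19] w 1.001
```

```bash

python3 drive.py '[[-2,2,10,0],[-2,2,25,0],[-2,2,40,0],[-2,2,49,0],[-2,2,49,0]]' >/dev/null
python3 drive.py '[[0,0,0,0]]' >/dev/null
python3 go.py 620.5 -51.5 50 -46
python3 drive.py '[[0,0,0,0],[0,0,0,0],[0,0,0,0],[0,0,0,0],[0,0,0,0]]' 0 45
python3 drive.py '[[0,0,0,0],[0,0,0,0],[0,0,0,0],[0,0,0,0]]' 0 45
python3 go.py 620.5 -51.5 50 -46
```

```text
t 3.05 rows [ 0.9  1.  -0.3] turn 0.006 q [-0.19  0.43 -0.25  0.9   0.    2.18] w 1.004
t: 3.55
tcp_pos: [619.9, -51.7, 50.8]
tcp_rot: [[0.715, 0.699, 0.001], [0.699, -0.715, -0.0], [0.0, 0.001, -1.0]]
ft_force: [0.1, -1.0, 1.5]
width: 0.269
finger_force: 50.0
t: 3.95
tcp_pos: [620.0, -51.7, 50.8]
tcp_rot: [[0.715, 0.699, 0.001], [0.699, -0.715, -0.0], [0.0, 0.001, -1.0]]
ft_force: [-0.0, -1.3, 3.4]
width: 0.271
finger_force: 50.5
t 3.95 rows [0.5 0.2 0.8] turn 0.006 q [-0.19  0.42 -0.25  0.9  -0.    2.18] w 0.271
```

The fingers stopped at about 23 mm on the 24 mm post, so it is gripped. Lifting.

```bash

python3 drive.py '[[0,0,-6,0],[0,0,-18,0],[0,0,-32,0],[0,0,-46,0],[0,0,-50,0]]'
python3 drive.py '[[0,0,0,0]]' >/dev/null
python3 go.py 609 189 110 -15.5
```

```text
t: 4.45
tcp_pos: [621.4, -51.8, 103.2]
tcp_rot: [[0.715, 0.699, 0.004], [0.699, -0.715, -0.001], [0.003, 0.004, -1.0]]
ft_force: [1.1, -0.3, -3.2]
width: 0.275
finger_force: 49.6
t 4.55 rows [ 159.8 -180.3   -8.1] turn -0.526 q [-0.19  0.37 -0.2   1.    0.    2.18] w 0.267
```

```bash

python3 drive.py '[[10,-11,-4,-0.03],[28,-31,-8,-0.09],[48,-54,-10,-0.16],[68,-77,-10,-0.23],[88,-100,-10,-0.3]]'>/dev/null
python3 go.py 609 189 110 -15.5
```

```text
t 5.05 rows [ 91.7 -52.2  -0.2] turn -0.222 q [ 0.03  0.36 -0.2   1.01  0.    2.09] w 0.275
```

```bash

python3 drive.py '[[22,-13,0,-0.06],[44,-25,0,-0.12],[64,-37,0,-0.17],[78,-45,0,-0.21],[82,-47,0,-0.222]]'>/dev/null
python3 drive.py '[[0,0,0,0],[0,0,0,0]]' >/dev/null
python3 go.py 609 189 70 -15.5
python3 - <<'E'
from h import *
import pickle
pickle.dump({n:grab(n,n+'3.png') for n in('side','top')},open('c3.pkl','wb'))
t=cv2.imread('pics/top3.png')[110:230,120:280];s=cv2.imread('pics/side3.png')[40:160,260:420]
cv2.imwrite('pics/z3.png',cv2.resize(np.hstack([t,s]),None,fx=2.5,fy=2.5,interpolation=cv2.INTER_CUBIC))
E
```

```text
t 5.75 rows [12.8 -5.  40.1] turn -0.005 q [ 0.18  0.38 -0.16  1.02 -0.    2.02] w 0.275
```

View pics/z3.png

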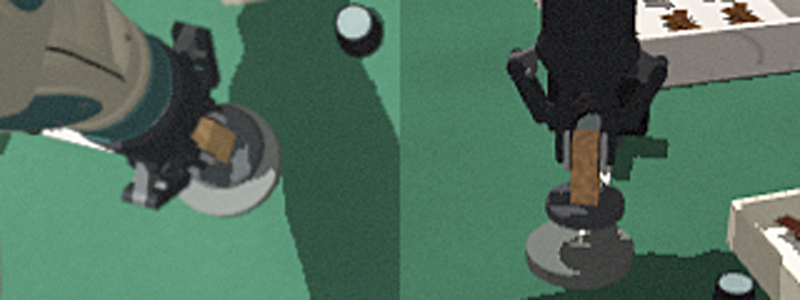

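The stand hangs upright above the stage in both views, with the disc clear underneath. Finishing the approach.

```bash

python3 drive.py '[[6,-2,4,0],[12,-5,12,-0.005],[13,-5,22,-0.005],[13,-5,30,-0.005],[13,-5,34,-0.005]]'>/dev/null
python3 drive.py '[[0,0,0,0],[0,0,0,0]]' |grep -E 'ft|finger'
python3 go.py 609 189 66 -15.5
```

```text
ft_force: [-0.1, 0.6, -3.0]
finger_force: 49.4
t 6.55 rows [-0.8  0.1 10.2] turn 0.0 q [ 0.2   0.42 -0.19  0.96 -0.    2.04] w 0.274
```

```bash

python3 drive.py '[[-1,0,3,0],[-1,0,6,0],[-1,0,7,0],[-1,0,8,0],[-1,0,8,0]]' |grep -E 'ft|finger'
python3 go.py 609 189 66 -15.5
python3 - <<'E'
from h import *
import pickle
pickle.dump({n:grab(n,n+'4.png') for n in('side','top')},open('c4.pkl','wb'))
C=pickle.load(open('c4.pkl','rb'));S=C['side']
im=cv2.imread('pics/side4.png');x0,y0=290,80
z=cv2.resize(im[y0:y0+80,x0:x0+90],None,fx=7,fy=7,interpolation=cv2.INTER_CUBIC)
for h,r,c in((15,50,(0,255,255)),(27,35,(255,0,0))):
  q=np.int32((proj(S,[[609+r*np.cos(t),189+r*np.sin(t),h] for t in np.linspace(0,6.28,50)])-[x0,y0]+.4)*7)
  cv2.polylines(z,[q],True,c,1)
cv2.imwrite('pics/z4.png',z)
E
```

```text
ft_force: [0.7, 0.3, -3.4]
finger_force: 49.4
t 7.05 rows [0.2 0.2 2.2] turn 0.001 q [ 0.2   0.43 -0.2   0.95  0.    2.04] w 0.275
```

View pics/z4.png

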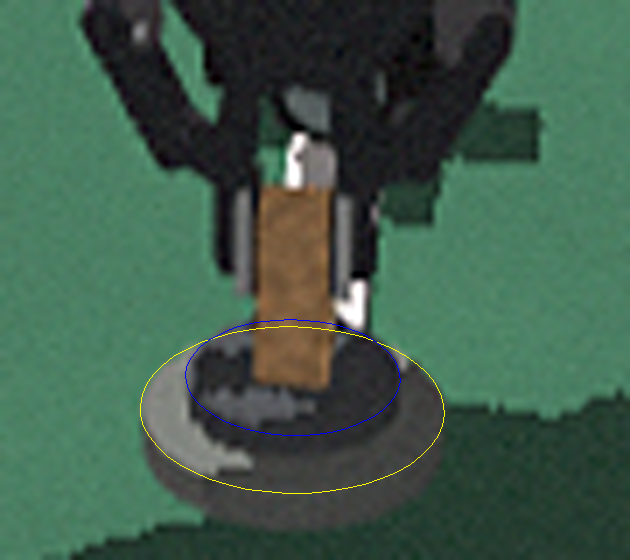

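The side view shows the foot concentric with the disc, about 2 mm above it. Lowering until it touches.

```bash

python3 drive.py '[[0,0,0.5,0],[0,0,1,0],[0,0,1.5,0],[0,0,2,0],[0,0,2,0]]' |grep -E 'ft|pos'
python3 drive.py '[[0,0,0.4,0],[0,0,0.8,0],[0,0,0.8,0],[0,0,0.8,0]]' |grep -E 'ft|pos'
```

```text
tcp_pos: [608.8, 188.9, 66.2]
ft_force: [-0.4, 1.0, -3.5]
tcp_pos: [609.0, 188.9, 65.8]
ft_force: [-0.6, -0.5, -0.2]
```

```bash

python3 drive.py '[[0,0,0.3,0],[0,0,0.6,0],[0,0,0.6,0]]' |grep -E 'ft|pos'
python3 drive.py '[[0,0,0,0],[0,0,0,0],[0,0,0,0],[0,0,0,0],[0,0,0,0]]' 0.55 |grep -E 'ft|pos|width|finger'
```

```text
tcp_pos: [609.0, 188.9, 65.7]
ft_force: [-3.1, -1.5, 5.6]
tcp_pos: [608.9, 188.9, 64.8]
ft_force: [-1.4, 0.2, 0.3]
width: 0.548
finger_force: 0.0
```

Released. Opening fully, then rising straight up.

```bash

python3 drive.py '[[0,0,0,0],[0,0,0,0],[0,0,-5,0],[0,0,-20,0],[0,0,-45,0]]' 0.9 >/dev/null
python3 drive.py '[[0,0,-45,0],[0,0,-90,0],[-40,0,-110,0],[-80,0,-120,0],[-120,0,-120,0]]' >/dev/null
python3 drive.py '[[-45,0,0,0],[-90,0,0,0],[-130,0,0,0],[-130,0,0,0],[-130,0,0,0]]'
python3 - <<'E'
from h import *
C={n:grab(n,n+'5.png') for n in('side','top')};T,S=C['top'],C['side']
def ov(im,c,x0,y0,a=74.5,o=(609,189,15)):
  z=cv2.resize(im[y0:y0+80,x0:x0+95],None,fx=4,fy=4,interpolation=cv2.INTER_CUBIC)
  u=np.array([np.cos(np.radians(a)),np.sin(np.radians(a)),0]);v=np.array([-u[1],u[0],0]);o=np.array(o,float)
  for P,k in(([o+12*i*u+12*j*v+[0,0,72] for i,j in((1,1),(1,-1),(-1,-1),(-1,1))],(0,0,255)),([o+[35*np.cos(t),35*np.sin(t),12] for t in np.linspace(0,6.28,50)],(255,0,0)),([o+15*u+[0,0,22],o+66*u+[0,0,22]],(0,255,255))):
    cv2.polylines(z,[np.int32((proj(c,P)-[x0,y0]+.4)*4)],len(P)>2,k,1)
  return z
t=cv2.imread('pics/top5.png');s=cv2.imread('pics/side5.png')
a=np.hstack([ov(t,T,155,130),ov(s,S,285,80)])
cv2.imwrite('pics/z5.png',a)
E
```

```text
t: 10.35
tcp_pos: [542.4, -52.7, 231.3]
tcp_rot: [[0.269, 0.963, 0.002], [0.963, -0.269, 0.0], [0.001, 0.002, -1.0]]
ft_force: [-0.0, 0.3, -0.0]
width: 0.9
finger_force: 0.0
```

View pics/z5.png

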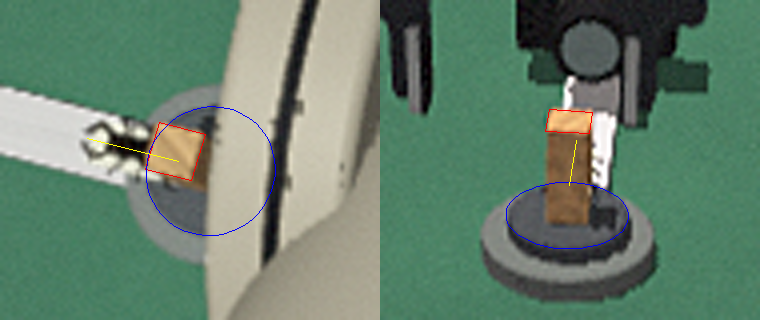

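The overlay shows the stand upright and concentric with the disc to within about 2 mm. The jaws end at about (88,146) against a predicted (88,140), a few degrees at most. The arm is clear and the moth stand was never approached.

```bash
python3 -c "
from workcell import ctrl, job, telemetry, get_image
print(job.finish_job())"
```

```text
the job is handed in; nothing more can be done
None
```

The stag stand is upright on the photo stage, within about 2 mm of its middle and with the jaws facing the lens to within a few degrees; the arm has let go, the moth stand was never approached, and the job is handed in (no verdict came back).

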